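# Put the colour bench in order

## Robot

A 7-joint arm with a two-finger parallel gripper is mounted at the origin on a cart in front of the work surface, level with it; the furniture and walls round the work are solid. World frame = base frame: x ahead of the robot, y to its left, z up, the work surface at z = 0. Lengths are in m, angles in rad, forces in N, time in s.
With the tool pointing down it reaches from about 0.425 to 0.8 m from the base axis. Payload 8.3 kg.
Tool frame: the origin (TCP) lies at the very end of the fingers, on their centre line; the grasp point (between the pads) lies 19 mm behind it (grasp_offset is the distance from the TCP to the grasp point, in m); z points along the fingers, y is the line along which they close (so a half turn about z gives the same grasp; the last joint's range is limited). The gripper opens to 85 mm and grips with 20 to 120 N. Pads are 22 mm wide; open, the fingers measure 114 mm over their backs; the gripper's body (76 mm by 85 mm) begins 54 mm behind the grasp point. The pads swing forward as they close: fully open they stand 13 mm farther back than shut.
Start: joints at [-1.227, 0.383, 0.016, 1.37, -0.006, 1.388, -0.046], TCP at [0.247, 0.574, 0.231] pointing down, gripper open.
Joint ranges: [-2.95, 2.95], [-0.25, 2.06], [-1.52, 1.56], [0.18, 2.33], [-1.44, 4.58], [0.02, 2.06], [-3.01, 3.01]. Speed limits (rad/s): [2.39, 2.39, 3.01, 3.01, 3.14, 3.14, 3.14].

## Interface

Orientations are given as [roll, pitch, yaw] about the fixed x, y, z axes, in that order (R = Rz(yaw) Ry(pitch) Rx(roll)).
In Python, from bench import state, snapshot, camera_info, close_job, grasp_offset gives the robot as it stands. The module is installed in compiled form; this text tells all that it offers.
- The arm moves only by the tool carry_out, never from a script. Its argument "steps" is a list that holds one entry, the list of rows, each a list of 7 numbers: the shift along the world's x, y, z in units of 25 mm (1.0 is 25 mm), then the turn, a rotation vector about the world's x, y, z in degrees, then the closure, from 0 (fully open) to 1 (shut). A call has 1 to 8 rows; each row is the pose to reach, as a shift and turn from the pose commanded when the call began; what a row does not reach only later rows make up. A row lasts 1/12 s, in which the tool goes at most 41.7 mm and 7.16 degrees, less where a joint would pass 70% of its speed; a pose out of reach is approached as far as the arm can. A call with a gripper value outside its range is refused whole. The fingers move at their own pace and stop on an object; "newtons" is the grip in N (left out, the last holds). Time passes only in rows, so rows that repeat a pose let the fingers close. It gives the time, the measured TCP pose, the force, the opening and the grip force at its end, in the units of the state.
- state(): the state, without advancing time (a new reading comes with each control period).
- snapshot(name): name is "scene" or "side" or "wrist"; returns (picture, depth): 420x560x3 uint8, red, green, blue; 420x560 float32, m along the optical axis (not along the pixel's ray), 0 where there is no reading.
- camera_info(name): a dict with "mtx" (3x3 intrinsics, pixels), "R" (3x3) and "t" (3): a world point X has camera coordinates R X + t. Camera axes: x right, y down, z forward; pixel columns grow to the right and rows downward; lengths in m; the calibration is good to about 2 mm. A picture is of the moment at which its call begins: read the wrist's pose just before it. camera_info takes no time and is no camera call; for the wrist camera it gives the pose at the moment of the call.
- close_job(): hands the job in; it is judged then, once.
The state is a dict: "time": time; "qpos": joint angles; "qd": joint speeds; "joint_torque": joint torques, N m; "tool_pos": TCP position; "tcp_rot": TCP orientation; "contact_force": force on the tool from outside, world axes, zero at the start; "moment": the same for the moment, N m; "width": finger opening in m; "gripper_force": force on a finger pad.
Only numpy, scipy, OpenCV 4.12 (cv2) and the standard library are available. Lean on these libraries where they do the work, as an engineer would, in place of code of your own. Each camera call takes 0.05 s, during which the arm holds its last target. There are 200 camera calls.

## Task

Put the colour bench in order: stand each of the three pigment jars (blue, yellow, pink) upright in the recess of the round wooden stand whose painted swatch shows its colour, lay the porcelain pestle lengthways along its white porcelain rest, and lay the black ink stick lengthways along its small black rest. Set each thing down gently, never letting it fall, and do not tip a jar over. At the end everything lies still in its own place and nothing is held.

Things in the scene. Friction and masses are not known exactly. Their poses are not given: they have to be found in the camera images.
- jar_smalt_center (a point): Blue pigment jar: clear glass with a round glass stopper, blue powder inside. 27 mm in diameter, 61 mm tall, 45 g, stands upright; the straight body reaches about 36 mm up, above that shoulder, neck and a 24 mm stopper. Grasp it round the body. The point is on its axis half-way up, 30.5 mm above its underside. z is up.
- jar_yellow_lake_center (a point): Yellow pigment jar: clear glass with a round glass stopper, yellow powder inside. 27 mm in diameter, 61 mm tall, 45 g, stands upright; the straight body reaches about 36 mm up, above that shoulder, neck and a 24 mm stopper. Grasp it round the body. The point is on its axis half-way up, 30.5 mm above its underside. z is up.
- jar_madder_center (a point): Pink pigment jar: clear glass with a round glass stopper, pink powder inside. 27 mm in diameter, 61 mm tall, 45 g, stands upright; the straight body reaches about 36 mm up, above that shoulder, neck and a 24 mm stopper. Grasp it round the body. The point is on its axis half-way up, 30.5 mm above its underside. z is up.
- pestle_center (a point): Pestle lying on its side: white porcelain head, light wooden grip. 113 mm long (along its y), 24 mm high, head 24 mm thick; 90 g; between the fingers it measures about 16 mm across (its x). Grasp it across the middle. The point is at its centre, 12 mm above its underside; z is up. It does not roll.
- ink_stick_center (a point): Black ink stick, a flat bar: 72 mm long (along its y), 19 mm wide (x), 10 mm thick, 24 g. Grasp it across its width. The point is at its centre, 5 mm above its underside; z is up.
- blue_stand_seat (a point): Round dark wooden jar stand, fixed, with a blue paint swatch (full-tone and paler band on white card) on a low sloping lip at its -x side, which reaches 64 mm from the point. 60 mm in diameter, 12 mm high, with a round recess 43 mm wide and 8 mm deep for a jar. Point: centre of the recess floor, 4 mm above the bench; z up.
- yellow_stand_seat (a point): Round dark wooden jar stand, fixed, with a yellow paint swatch (full-tone and paler band on white card) on a low sloping lip at its -x side, which reaches 64 mm from the point. 60 mm in diameter, 12 mm high, with a round recess 43 mm wide and 8 mm deep for a jar. Point: centre of the recess floor, 4 mm above the bench; z up.
- pink_stand_seat (a point): Round dark wooden jar stand, fixed, with a pink paint swatch (full-tone and paler band on white card) on a low sloping lip at its -x side, which reaches 64 mm from the point. 60 mm in diameter, 12 mm high, with a round recess 43 mm wide and 8 mm deep for a jar. Point: centre of the recess floor, 4 mm above the bench; z up.
- pestle_rest_seat (a point): White porcelain pestle rest, fixed: base plate 50 x 106 mm, 5 mm thick, long along y, with two flat saddles across it (at y = +-40 mm, 12 mm thick, 12 mm above the bench) between horns 8 mm high, 36 mm apart inside. The 68 mm between the saddles are open. The pestle lies along y on both saddles, either way round. Point: middle of the rest at saddle height; z up.
- ink_rest_seat (a point): Small black lacquer ink-stick rest with red pads, fixed: base plate 46 x 70 mm, 5 mm thick, long along y, with two flat saddles across it (at y = +-25 mm, 8 mm thick, 12 mm above the bench) between horns 5 mm high, 34 mm apart inside. The 42 mm between the saddles are open. The ink stick lies along y on both saddles, either way round. Point: middle of the rest at saddle height; z up.
Mind the look-alikes: they are no part of the job. Leave any purple look-alike of the part that bears jar_madder_center alone.

How it is judged:
At the end, for the whole second after the job is handed in: Each jar upright (0.15 rad) on its recess floor (10 mm off centre, 4 mm in height); pestle and ink stick level on the saddles of their own rests (centre within 14 mm, height 4 mm, along the rest within 0.3 rad); all released and at rest (under 0.02 m/s) (horizontal distance between jar_smalt_center and blue_stand_seat below 0.01 m and z of jar_smalt_center in the frame of blue_stand_seat between 0.0265 and 0.0345 m and angle between each of jar_smalt_center, jar_yellow_lake_center, jar_madder_center, pestle_center, ink_stick_center's own z axis and vertical below 0.15 rad and linear speed of each of jar_smalt, jar_yellow_lake, jar_madder, pestle, ink_stick below 0.02 m/s and horizontal distance between jar_yellow_lake_center and yellow_stand_seat below 0.01 m and z of jar_yellow_lake_center in the frame of yellow_stand_seat between 0.0265 and 0.0345 m and horizontal distance between jar_madder_center and pink_stand_seat below 0.01 m and z of jar_madder_center in the frame of pink_stand_seat between 0.0265 and 0.0345 m and horizontal distance between pestle_center and pestle_rest_seat below 0.014 m and z of pestle_center in the frame of pestle_rest_seat between 0.008 and 0.016 m and angle between the y axis of pestle_center and the y axis of pestle_rest_seat, either way round below 0.3 rad and horizontal distance between ink_stick_center and ink_rest_seat below 0.014 m and z of ink_stick_center in the frame of ink_rest_seat between 0.001 and 0.009 m and angle between the y axis of ink_stick_center and the y axis of ink_rest_seat, either way round below 0.3 rad); the robot touches nothing.
It fails at once if a jar is tipped over (leans more than 0.8 rad) (angle between any of jar_smalt_center, jar_yellow_lake_center, jar_madder_center's own z axis and vertical above 0.8 rad).
It fails at once if a thing is dropped or thrown (moves faster than 0.7 m/s while the robot does not touch it, a fall of about 25 mm) ((linear speed of jar_smalt above 0.7 m/s and contact force between jar_smalt and the fingers below 0.05 N and contact force between jar_smalt and the arm below 0.05 N) or (linear speed of jar_yellow_lake above 0.7 m/s and contact force between jar_yellow_lake and the fingers below 0.05 N and contact force between jar_yellow_lake and the arm below 0.05 N) or (linear speed of jar_madder above 0.7 m/s and contact force between jar_madder and the fingers below 0.05 N and contact force between jar_madder and the arm below 0.05 N) or (linear speed of pestle above 0.7 m/s and contact force between pestle and the fingers below 0.05 N and contact force between pestle and the arm below 0.05 N) or (linear speed of ink_stick above 0.7 m/s and contact force between ink_stick and the fingers below 0.05 N and contact force between ink_stick and the arm below 0.05 N)).
It also fails if it takes over 128 s, if anything falls off the work surface, if the arm or the gripper's body presses on something with over 40 N, if the wrist force passes 120 N, or if a joint passes its speed limit or range.

## Working session

There is one attempt and no reset: what is moved stays moved. The work goes in short steps, Python scripts to look and compute and a tool call to move; the robot and the scene stay as the last step left them, time stands still between calls to the robot, and variables do not carry over. Pictures are saved under pics/ and viewed, at most 14 in all, crops included, and the job is handed in when it is done.

Besides the shell and the picture viewer there is one more tool, called after "Emit:" as name(argument=value, ...) on one line, values as JSON. carry_out: Moves the arm, as the interface text tells. Its arguments: {"type":"object","properties":{"steps":{"type":"array","items":{"type":"array","items":{"type":"array","items":{"type":"number"}}}},"newtons":{"type":"number"}},"required":["steps"]}

```bash
mkdir -p pics; cat > h.py <<'E'
import numpy as np, cv2
from bench import state, snapshot, camera_info, close_job, grasp_offset
def snap(name, fn=None):
    ci=camera_info(name); im,d=snapshot(name)
    if fn: cv2.imwrite('pics/'+fn, im[:,:,::-1])
    return im,d,ci
def world(ci,u,v,z):
    """depth z along the axis -> world"""
    c=np.linalg.inv(ci['mtx'])@np.array([u,v,1.])*z
    return np.array(ci['R']).T@(c-np.array(ci['t']))
def cloud(ci,d):
    v,u=np.mgrid[:d.shape[0],:d.shape[1]]
    c=np.stack([u,v,np.ones_like(u)],-1)@np.linalg.inv(ci['mtx']).T*d[...,None]
    return (c-np.array(ci['t']))@np.array(ci['R'])
E
python3 - <<'E'
from h import *
print(state()); print(grasp_offset if not callable(grasp_offset) else grasp_offset())
for n in ('scene','side','wrist'):
    im,d,ci=snap(n,n+'0.png'); np.savez(n+'0.npz',im=im,d=d,**ci); print(n,-np.array(ci['R']).T@ci['t'],ci['mtx'][0][0])
E
```

```text
{'time': 0.0, 'qpos': array([-1.22690772,  0.38424137,  0.01636817,  1.37117275, -0.00631543,
        1.38817804, -0.04651316]), 'qd': array([-3.94355848e-04, -8.72306116e-06,  5.83381021e-04,  1.21167532e-03,
       -7.46384124e-04, -7.41033498e-04,  2.64400634e-04]), 'joint_torque': array([ 2.40854506e-04, -6.27592921e+01,  8.44263956e-01, -3.71815753e+01,
        1.65075890e-02,  1.43271103e-02,  1.76379427e-05]), 'tool_pos': array([0.2470487 , 0.57355292, 0.23026838]), 'tcp_rot': array([-3.13964194e+00,  1.80245859e-05,  2.73485710e+00]), 'contact_force': array([-0.22327987,  0.16933007,  0.63875342]), 'moment': array([-0.01398935, -0.01980167,  0.02843356]), 'gripper_force': 0.0, 'width': 0.08547086987637093}
0.0187
scene [-0.19926083 -0.37522556  0.5744602 ] 399.77848144596385
side [-0.09870207 -0.84853121  0.89731453] 497.42314760414126
wrist [0.17194195 0.60629174 0.37232385] 315.57110536859426
```

View pics/scene0.png

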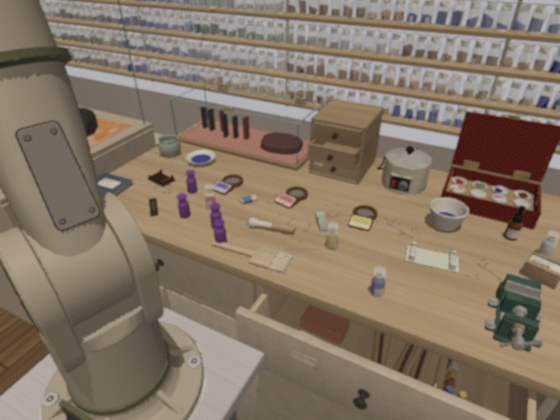

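View pics/side0.png

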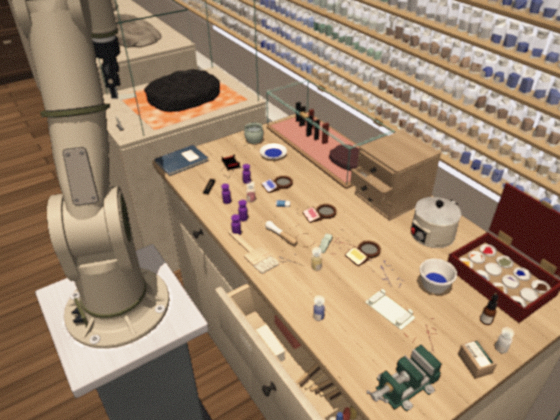

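The scene view shows these candidates:
- **Jars:** blue (378,282), yellow (332,236) and pink (209,196). Purple look-alikes stand at (191,182), (183,205) and (217,222), and there is a white jar at (549,243).
- **Ink stick:** the black bar at (153,207), rather than the green bar at (322,220) or the blue tube at (248,199). Its rest is at (161,178).
- **Pestle:** at (272,227), rather than the brush at (235,250). Its rest is at (432,258).
- **Stands:** blue (232,181), pink (297,194) and yellow (365,213).

I'll check these in one crop and measure from both cameras.

```bash
python3 - <<'E'
from h import *
S=dict(np.load('scene0.npz'));D=dict(np.load('side0.npz'))
a=cv2.resize(S['im'][155:270,130:290],(800,575),interpolation=cv2.INTER_CUBIC);cv2.imwrite('pics/crop1.png',a[:,:,::-1])
px=dict(blue=((378,282),(319,308)),yellow=((332,236),(316,259)),pink=((209,196),(250,193)),ink=((153,207),(209,186)),pestle=((275,227),(283,232)),pestle_rest=((432,259),(390,309)),ink_rest=((161,179),(231,162)),
bstand=((232,181),(284,182)),pstand=((297,194),(326,211)),ystand=((365,213),(369,249)),bench=((300,250),(300,300)))
for k,(s,t) in px.items():
    r=[]
    for C,(u,v) in((S,s),(D,t)):
        r.append(np.round(world(C,u,v,np.median(C['d'][v-1:v+2,u-1:u+2])),3))
    print(k,*r)
E
```

```text
blue [ 0.353 -0.287  0.04 ] [ 0.361 -0.294  0.043]
yellow [ 0.443 -0.162  0.04 ] [ 0.448 -0.167  0.041]
pink [0.453 0.167 0.039] [0.457 0.162 0.035]
ink [0.381 0.29  0.011] [0.387 0.288 0.013]
pestle [ 0.442 -0.024  0.016] [ 0.449 -0.021  0.023]
pestle_rest [ 0.509 -0.363  0.005] [ 0.513 -0.365  0.007]
ink_rest [0.503 0.372 0.006] [0.509 0.373 0.008]
bstand [0.585 0.189 0.005] [0.59  0.185 0.006]
pstand [0.608 0.    0.004] [0.61  0.    0.006]
ystand [ 0.606 -0.186  0.004] [ 0.607 -0.187  0.006]
bench [ 0.409 -0.103  0.003] [ 0.362 -0.223  0.   ]
```

View pics/crop1.png

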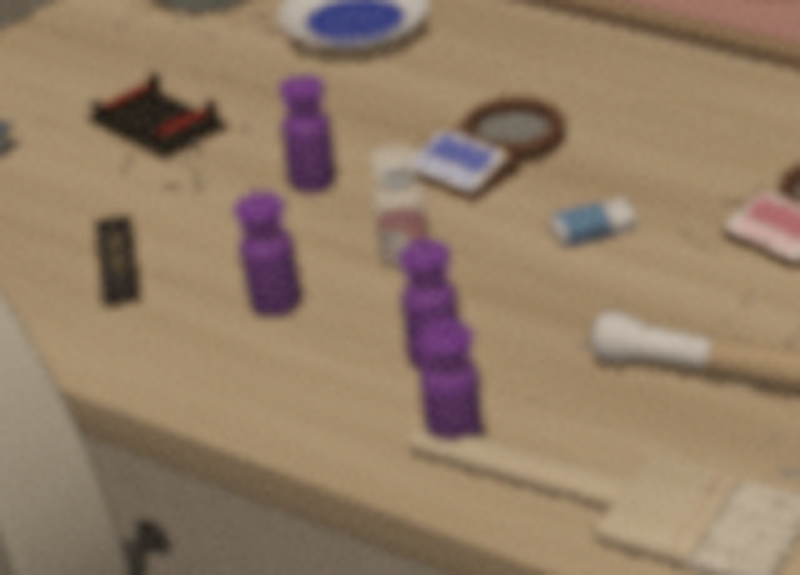

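The crop confirms the choice. The pink jar is the clear glass one at crop (400,205), with four purple look-alikes round it. The ink stick is at crop (117,260), its rest at (157,115), and the blue stand at (510,128). I'm moving the wrist camera over the left half for a look from above.

Emit:
carry_out(steps=[[[5.5,-9.5,2,0,0,11,0],[5.5,-9.5,2,0,0,11,0],[5.5,-9.5,2,0,0,11,0],[5.5,-9.5,2,0,0,11,0],[5.5,-9.5,2,0,0,11,0],[5.5,-9.5,2,0,0,11,0],[5.5,-9.5,2,0,0,11,0],[5.5,-9.5,2,0,0,11,0]]])

```text
time: 0.82
tool_pos: [0.3896, 0.33, 0.283]
tcp_rot: [3.141, 0.003, 2.916]
contact_force: [1.2, 0.8, -0.2]
width: 0.0859
gripper_force: 0.0
```

Emit:
carry_out(steps=[[[5.5,-9.5,0,0,0,12,0],[5.5,-9.5,0,0,0,12,0],[5.5,-9.5,0,0,0,12,0],[5.5,-9.5,0,0,0,12,0],[5.5,-9.5,0,0,0,12,0],[5.5,-9.5,0,0,0,12,0],[5.5,-9.5,0,0,0,12,0],[5.5,-9.5,0,0,0,12,0]]])

```text
time: 1.48
tool_pos: [0.5245, 0.0914, 0.2811]
tcp_rot: [-3.138, 0.001, 3.126]
contact_force: [-0.9, -0.2, 0.1]
width: 0.0853
gripper_force: 0.0
```

```bash
python3 - <<'E'
from h import *
im,d,ci=snap('wrist','w1.png'); np.savez('w1.npz',im=im,d=d,**ci);s=state()
print(s['time'],s['tool_pos'],s['tcp_rot'],s['qpos'],-ci['R'].T@ci['t']);print(ci['R'])
E
```

```text
1.5333 [0.52335336 0.09500633 0.28094016] [-3.14001642e+00 -1.52753274e-04  3.12918832e+00] [-0.55599697  0.16153966  0.36385615  1.55462964 -0.05626714  1.43652066
  1.36948161] [0.4424464  0.09296572 0.42299866]
[[ 0.01620631  0.99986047 -0.00404951]
 [ 0.94707985 -0.01405199  0.32069035]
 [ 0.3205887  -0.00903241 -0.94717543]]
```

View pics/w1.png

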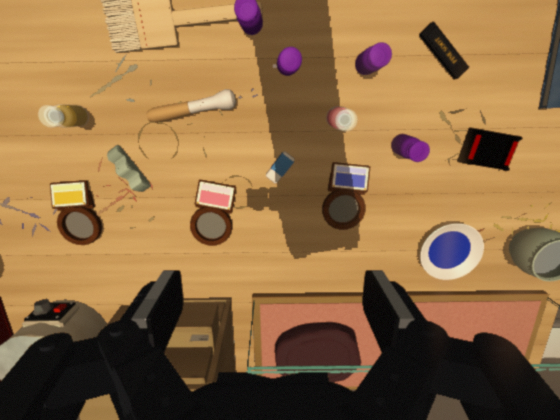

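The view from above (image right is +y, down is +x) shows these pixels:
- **Stands:** yellow (79,224), pink (211,225), blue (344,209).
- **Jars:** pink (342,120), yellow (55,116).
- **Pestle and ink:** pestle (190,107), ink stick (444,51), ink rest (491,150).

Purple jars are at (288,60), (375,57), (412,148) and (247,15).

```bash
cat >> h.py <<'E'
def plane(ci,u,v,z):
    o=-ci['R'].T@ci['t']; r=ci['R'].T@np.linalg.inv(ci['mtx'])@np.array([u,v,1.])
    return o+r*(z-o[2])/r[2]
def blob(ci,d,u,v,z0,z1,r=0.075,sel=None):
    "points around a pixel in a height band -> rect of the component at the pixel"
    P=cloud(ci,d); c=P[v,u]; m=(P[...,2]>z0)&(P[...,2]<z1)&(np.hypot(P[...,0]-c[0],P[...,1]-c[1])<r)&(d>0)
    n,L=cv2.connectedComponents(m.astype(np.uint8)); l=L[v,u]
    if l==0: return c,None
    Q=P[L==l]; (cx,cy),(w,h),a=cv2.minAreaRect((Q[:,:2]*1000).astype(np.float32))
    if w>h: w,h,a=h,w,a-90   # a+90 = direction of long side
    return np.round(c,4),(len(Q),'ctr',round(cx,1),round(cy,1),'size',round(w,1),round(h,1),'longdir',round(a+90,1),'z95',np.round(np.percentile(Q[:,2],95),4))
E
python3 - <<'E'
from h import *
W=dict(np.load('w1.npz'));d=W['d']
B=cloud(W,d); print('bench z',[np.round(np.median(B[v-3:v+4,u-3:u+4,2]),4) for u,v in((200,150),(400,200),(60,150),(450,110))])
for k,u,v,z in(('yst',79,224,.012),('pst',211,225,.012),('bst',344,209,.012)):
    f=np.median(B[v-2:v+3,u-2:u+3,2]); print(k,np.round(plane(W,u,v,z),4),'floor z',f)
    P=B[v-30:v+31,u-30:u+31].reshape(-1,3); c=plane(W,u,v,z); q=P[(np.hypot(*(P-c)[:,:2].T)<.034)&(P[:,0]>c[0]-.01)&(P[:,2]>.009)&(P[:,2]<.016)]
    A=np.c_[2*q[:,:2],np.ones(len(q))]; s=np.linalg.lstsq(A,(q[:,:2]**2).sum(1),rcond=None)[0]; print('  ring',len(q),s[:2].round(4),'z',np.median(q[:,2]).round(4))
for k,u,v in(('pink',342,120),('yel',50,116),('p1',288,60),('p2',375,57),('p3',412,148),('p4',247,15)):
    print(k,np.round(plane(W,u,v,.061),4),blob(W,d,u,v,.045,.08,.03))
for k,u,v in(('pestle',190,107),('ink',444,51),('inkrest',491,140)):
    print(k,blob(W,d,u,v,.004,.04))
E
```

```text
bench z [np.float64(-0.0008), np.float64(-0.001), np.float64(-0.0006), np.float64(-0.0006)]
yst [ 0.6004 -0.1824  0.012 ] floor z 0.0038881102600715196
  ring 418 [ 0.6038 -0.1851] z 0.0113
pst [0.6046 0.0027 0.012 ] floor z 0.0039864041652030195
  ring 396 [0.6074 0.0015] z 0.0111
bst [0.5837 0.1874 0.012 ] floor z 0.0038139785957380184
  ring 404 [0.5854 0.1875] z 0.011
pink [0.4628 0.1681 0.061 ] (array([0.4629, 0.1683, 0.0601]), (403, 'ctr', 463.2, 173.7, 'size', 23.7, 23.7, 'longdir', 88.6, 'z95', np.float64(0.061)))
yel [ 0.4534 -0.1544  0.061 ] (array([ 0.4534, -0.1553,  0.0596]), (470, 'ctr', 453.4, -156.2, 'size', 23.4, 23.8, 'longdir', 7.6, 'z95', np.float64(0.0613)))
p1 [0.4014 0.1085 0.061 ] (array([0.4012, 0.1085, 0.0594]), (462, 'ctr', 400.4, 110.7, 'size', 23.0, 23.2, 'longdir', 89.3, 'z95', np.float64(0.0612)))
p2 [0.4001 0.199  0.061 ] (array([0.4002, 0.1987, 0.062 ]), (502, 'ctr', 397.5, 204.3, 'size', 23.6, 24.0, 'longdir', 135.4, 'z95', np.float64(0.0611)))
p3 [0.4947 0.2492 0.061 ] (array([0.4949, 0.2497, 0.0597]), (394, 'ctr', 498.8, 258.2, 'size', 23.4, 24.0, 'longdir', 43.0, 'z95', np.float64(0.0609)))
p4 [0.3596 0.0674 0.061 ] (array([0.3596, 0.0673, 0.0607]), (468, 'ctr', 355.4, 65.9, 'size', 19.0, 23.3, 'longdir', 88.1, 'z95', np.float64(0.0613)))
pestle (array([ 0.4469, -0.0093,  0.0189]), (1307, 'ctr', 448.4, -9.4, 'size', 23.7, 111.6, 'longdir', 102.5, 'z95', np.float64(0.0222)))
ink (array([0.389 , 0.2949, 0.0095]), (1147, 'ctr', 388.3, 296.8, 'size', 20.0, 72.0, 'longdir', 45.9, 'z95', np.float64(0.0104)))
inkrest (array([0.4942, 0.3748, 0.0044]), (1236, 'ctr', 505.6, 371.5, 'size', 45.9, 64.5, 'longdir', 79.2, 'z95', np.float64(0.0146)))
```

Emit:
carry_out(steps=[[[-1,1.3,-1.2,0,0,0,0.4],[-2.4,3.1,-3,0,0,0,0.4],[-2.4,3.1,-4.6,0,0,0,0.4],[-2.4,3.1,-6.2,0,0,0,0.4],[-2.4,3.1,-6.4,0,0,0,0.4],[-2.4,3.1,-6.4,0,0,0,0.4]]])

```text
time: 2.03
tool_pos: [0.4565, 0.1775, 0.115]
tcp_rot: [-3.137, -0.01, 3.141]
contact_force: [-1.6, 0.0, -0.9]
width: 0.0514
gripper_force: 0.0
```

```bash
python3 - <<'E'
from h import *
im,d,ci=snap('wrist','w2.png'); np.savez('w2.npz',im=im,d=d,**ci);s=state()
print(s['tool_pos'],s['tcp_rot'],s['width'])
P=cloud(ci,d); hsv=cv2.cvtColor(im,cv2.COLOR_RGB2HSV)
m=((P[...,2]>.045)&(P[...,2]<.07)&(d>0)&(np.hypot(P[...,0]-.463,P[...,1]-.174)<.03)); m=m.astype(np.uint8)
print(m.sum(), P[m>0].min(0),P[m>0].max(0))
q=(P[m>0][:,:2]*1000).astype(np.float32); print(cv2.minAreaRect(q), np.percentile(P[m>0][:,2],95))
E
```

```text
[0.45905225 0.17713706 0.11867087] [-3.13859859 -0.0064182   3.13938877] 0.05085099804417127
989 [0.45071788 0.16140294 0.04886861] [0.4748201  0.18555847 0.06213308]
((462.7336730957031, 173.50198364257812), (24.16071319580078, 24.016727447509766), 88.85572052001953) 0.06082432461521722
```

View pics/w2.png

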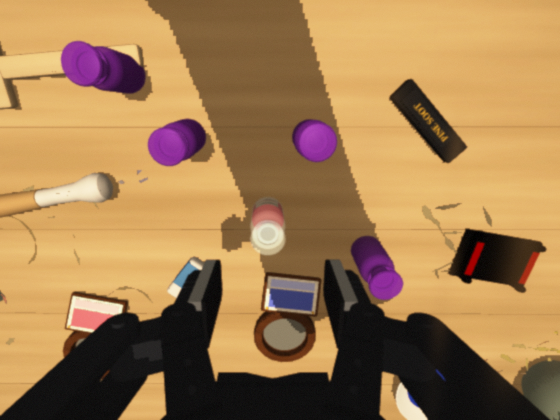

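The close view shows the pink jar's stopper at (267,235). Both heights put it at x 0.463, y 0.1735, and there is room for the fingers beside it. I'll descend, grip and lift.

Emit:
carry_out(steps=[[[0,-0.1,-0.8,0,0,0,0.4],[0,-0.1,-1.9,0,0,0,0.4],[0,-0.1,-3,0,0,0,0.4],[0,-0.1,-3.9,0,0,0,0.4],[0,-0.1,-4.4,0,0,0,0.4],[0,-0.1,-4.4,0,0,0,0.4],[0,-0.1,-4.4,0,0,0,0.7],[0,-0.1,-4.4,0,0,0,0.8]]], newtons=25)

```text
time: 2.75
tool_pos: [0.4641, 0.1748, 0.0136]
tcp_rot: [3.14, 0.003, 3.136]
contact_force: [0.4, -0.4, 0.5]
width: 0.0278
gripper_force: 0.3
```

Emit:
carry_out(steps=[[[0,0,0,0,0,0,0.9],[0,0,0,0,0,0,0.9],[0,0,0,0,0,0,0.9],[0,0,0,0,0,0,0.9]]])

```text
time: 3.08
tool_pos: [0.4642, 0.1748, 0.0137]
tcp_rot: [3.14, 0.004, 3.136]
contact_force: [0.6, -0.5, 7.8]
width: 0.0255
gripper_force: 24.5
```

Emit:
carry_out(steps=[[[0,0,0.4,0,0,0,0.9],[0,0,1.2,0,0,0,0.9],[0,0,2.2,0,0,0,0.9],[0,0,2.8,0,0,0,0.9],[0,0,2.8,0,0,0,0.9]]])

```text
time: 3.5
tool_pos: [0.4648, 0.175, 0.0861]
tcp_rot: [3.138, 0.006, 3.136]
contact_force: [1.0, -0.5, -0.4]
width: 0.0253
gripper_force: 24.9
```

Emit:
carry_out(steps=[[[0.6,-0.7,0,0,0,0,0.9],[1.5,-1.8,0,0,0,0,0.9],[2.5,-3,0,0,0,0,0.9],[3.5,-4.2,0,0,0,0,0.9],[4.5,-5.4,0,0,0,0,0.9],[5.3,-6.4,0,0,0,0,0.9],[5.7,-6.9,0,0,0,0,0.9],[5.7,-6.9,0,0,0,0,0.9]]])

```text
time: 4.17
tool_pos: [0.6063, -0.004, 0.0816]
tcp_rot: [-3.139, 0.001, 3.13]
contact_force: [-0.6, -0.7, -0.2]
width: 0.0258
gripper_force: 24.9
```

```bash
python3 - <<'E'
from h import *
im,d,ci=snap('wrist','w3.png'); np.savez('w3.npz',im=im,d=d,**ci);s=state()
print(s['tool_pos'],s['tcp_rot'],s['width'],s['gripper_force'],s['contact_force'])
S=snap('scene'); D=snap('side')
np.savez('s3.npz',im=S[0],d=S[1],**S[2]); np.savez('d3.npz',im=D[0],d=D[1],**D[2])
def crop(im,u,v,r=45): return cv2.resize(im[v-r:v+r,u-r:u+r],(400,400),interpolation=cv2.INTER_CUBIC)
cv2.imwrite('pics/c3.png',np.hstack([crop(S[0],297,180),crop(D[0],326,195)])[:,:,::-1])
E
```

```text
[ 0.6052303  -0.00118346  0.08129187] [-3.14028440e+00 -3.70021471e-05  3.13232920e+00] 0.025144246070236118 24.910039354726905 [-0.52008958  0.30853871 -0.0380666 ]
```

View pics/c3.png

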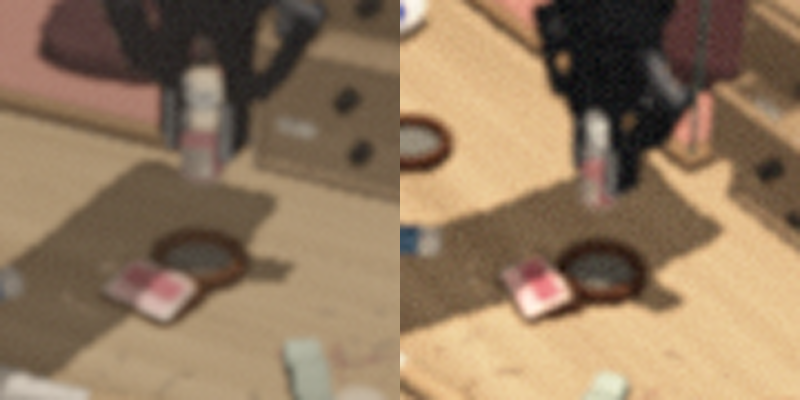

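The jar hangs upright above the pink stand, whose recess is at crop (200,255) on the left and (600,270) on the right. I'm lowering it gently.

Emit:
carry_out(steps=[[[0.1,0,-0.5,0,0,0,0.9],[0.1,0,-1.3,0,0,0,0.9],[0.1,0,-2,0,0,0,0.9],[0.1,0,-2.4,0,0,0,0.9],[0.1,0,-2.55,0,0,0,0.9],[0.1,0,-2.6,0,0,0,0.9],[0.1,0,-2.65,0,0,0,0.9],[0.1,0,-2.65,0,0,0,0.9]]])

```text
time: 4.98
tool_pos: [0.6068, 0.0028, 0.0168]
tcp_rot: [3.14, -0.0, 3.138]
contact_force: [-9.3, 0.8, 19.8]
width: 0.0253
gripper_force: 25.8
```

Emit:
carry_out(steps=[[[0,0,0.04,0,0,0,0.9],[0,0,0.04,0,0,0,0.9],[0,0,0.04,0,0,0,0.65],[0,0,0.04,0,0,0,0.5],[0,0,0.04,0,0,0,0.4],[0,0,0.04,0,0,0,0.4]]])

```text
time: 5.48
tool_pos: [0.6071, 0.0017, 0.0157]
tcp_rot: [-3.141, -0.0, 3.137]
contact_force: [-0.4, 0.2, -0.0]
width: 0.0513
gripper_force: 0.0
```

```bash
python3 - <<'E'
from h import *
s=state(); print(s['tool_pos'],s['width'],s['gripper_force'],s['contact_force'])
S=snap('scene'); D=snap('side')
for n,(im,d,ci) in (('sc',S),('sd',D)):
    P=cloud(ci,d)
    for lo,hi in((.028,.042),(.045,.06),(.058,.075)):
        hs=cv2.cvtColor(im,cv2.COLOR_RGB2HSV)
        m=(np.hypot(P[...,0]-.606,P[...,1])<.018)&(P[...,2]>lo)&(P[...,2]<hi)&(d>0); q=P[m]
        if len(q): print(n,lo,len(q),q.mean(0).round(4),q[:,2].max().round(4))
E
```

```text
[0.60711236 0.00171645 0.01573619] 0.05131367394906748 0.0 [-0.35133763  0.15006707 -0.00452937]
sc 0.028 48 [ 0.596  -0.0019  0.0348] 0.0419
sc 0.045 48 [ 0.5988 -0.0006  0.0515] 0.0596
sc 0.058 44 [0.6026 0.0014 0.064 ] 0.0661
sd 0.028 38 [ 0.5973 -0.0044  0.0353] 0.0416
sd 0.045 43 [ 0.6007 -0.001   0.0517] 0.06
sd 0.058 32 [0.6005 0.0032 0.0652] 0.0709
```

The jar is released and standing, with its top at 0.065 as expected. Next I'll rise and go above the yellow jar.

Emit:
carry_out(steps=[[[0,0,0.4,0,0,0,0.4],[0,0,1.5,0,0,0,0.4],[0,0,2.9,0,0,0,0.4],[0,0,4.2,0,0,0,0.4],[-1,-1,4.2,0,0,0,0.4],[-2.1,-2.1,4.2,0,0,0,0.4],[-3.2,-3.2,4.2,0,0,0,0.4],[-4.2,-4.2,4.2,0,0,0,0.4]]])

```text
time: 6.25
tool_pos: [0.5008, -0.1051, 0.1219]
tcp_rot: [-3.141, 0.001, 3.136]
contact_force: [-0.0, -0.9, 0.5]
width: 0.051
gripper_force: 0.0
```

Emit:
carry_out(steps=[[[-1.2,-1.3,0,0,0,0,0.4],[-1.9,-2.1,0,0,0,0,0.4],[-1.9,-2.1,0,0,0,0,0.4],[-1.9,-2.1,0,0,0,0,0.4],[-1.9,-2.1,0,0,0,0,0.4]]])

```text
time: 6.67
tool_pos: [0.4554, -0.1556, 0.1217]
tcp_rot: [3.141, 0.001, 3.136]
contact_force: [0.4, 1.1, 0.9]
width: 0.0511
gripper_force: 0.0
```

```bash
cat >> h.py <<'E'
def ring(W,x,y):
    P=cloud(W,W['d']).reshape(-1,3); r=np.hypot(P[:,0]-x,P[:,1]-y)
    q=P[(r<.034)&(P[:,2]>.009)&(P[:,2]<.016)&(P[:,0]>x-.012)]
    if len(q)<50: return None
    A=np.c_[2*q[:,:2],np.ones(len(q))]; s=np.linalg.lstsq(A,(q[:,:2]**2).sum(1),rcond=None)[0]; return len(q),s[:2].round(4)
def top(W,x,y,z0=.047,z1=.072,r=.03):
    P=cloud(W,W['d']).reshape(-1,3); q=P[(np.hypot(P[:,0]-x,P[:,1]-y)<r)&(P[:,2]>z0)&(P[:,2]<z1)]
    return len(q),cv2.minAreaRect((q[:,:2]*1000).astype(np.float32)),np.percentile(q[:,2],95).round(4)
def look(name,fn):
    im,d,ci=snap(name,fn+'.png'); W=dict(im=im,d=d,**ci); np.savez(fn+'.npz',**W); return W
E
python3 - <<'E'
from h import *
s=state();W=look('wrist','w4');print(s['tool_pos'],s['tcp_rot'])
print('jar',top(W,.4534,-.156),'ystand',ring(W,.604,-.185))
E
```

```text
[ 0.45538241 -0.15558245  0.12172023] [3.14125473e+00 1.28164506e-03 3.13628233e+00]
jar (954, ((453.2986755371094, -156.99383544921875), (24.226715087890625, 24.043350219726562), 67.80696868896484), np.float64(0.0609)) ystand (663, array([ 0.6032, -0.186 ]))
```

View pics/w4.png

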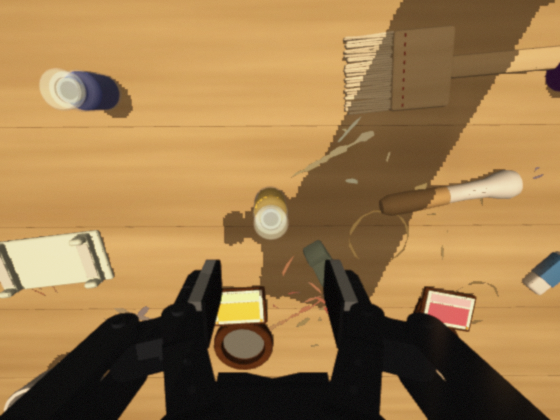

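The yellow jar's stopper is at (270,218). It is measured at (0.453, -0.157), its stand is at (0.6035, -0.1855), and the green bar keeps clear. The blue jar at (70,90) and the pestle rest at (50,265) are also in view.

Emit:
carry_out(steps=[[[-0.05,-0.05,-0.8,0,0,0,0.4],[-0.05,-0.05,-1.9,0,0,0,0.4],[-0.05,-0.05,-3,0,0,0,0.4],[-0.05,-0.05,-3.9,0,0,0,0.4],[-0.05,-0.05,-4.4,0,0,0,0.4],[-0.05,-0.05,-4.4,0,0,0,0.4],[-0.05,-0.05,-4.4,0,0,0,0.7],[-0.05,-0.05,-4.4,0,0,0,0.8]]])

```text
time: 7.38
tool_pos: [0.4547, -0.1569, 0.0119]
tcp_rot: [-3.141, 0.001, 3.138]
contact_force: [0.8, -2.4, -0.6]
width: 0.0284
gripper_force: 0.4
```

Emit:
carry_out(steps=[[[0,0,0,0,0,0,0.9],[0,0,0,0,0,0,0.9],[0,0,0,0,0,0,0.9],[0,0,0,0,0,0,0.9],[0,0,0.4,0,0,0,0.9],[0,0,1.2,0,0,0,0.9],[0,0,2.2,0,0,0,0.9],[0,0,2.8,0,0,0,0.9]]])

```text
time: 8.05
tool_pos: [0.4538, -0.1578, 0.0835]
tcp_rot: [-3.141, 0.001, 3.135]
contact_force: [1.4, -0.3, 0.3]
width: 0.0261
gripper_force: 25.0
```

```bash
python3 - <<'E'
from h import *
W=dict(np.load('w4.npz')); d=W['d']; P=cloud(W,d)
print('bluejar',top(W,P[90,68,0],P[90,68,1]))
for u,v in((45,262),): print('prest',blob(W,d,u,v,.0035,.03,.09))
W=dict(np.load('w1.npz')); print('bst',ring(W,.5854,.1875)); W=dict(np.load('w2.npz')); print('bst',ring(W,.5854,.1875))
print('inkrest',blob(W,W['d'],500,255,.003,.03,.06),'ink',blob(W,W['d'],428,120,.004,.03,.06))
E
```

```text
bluejar (1567, ((365.4122314453125, -284.45672607421875), (24.60590934753418, 24.028825759887695), 33.44239807128906), np.float64(0.0612))
prest (array([ 0.5117, -0.3653,  0.0048]), (5110, 'ctr', 511.1, -358.4, 'size', 49.9, 100.0, 'longdir', 96.9, 'z95', np.float64(0.0156)))
bst (405, array([0.5854, 0.1875]))
bst (756, array([0.5847, 0.188 ]))
inkrest (array([0.5014, 0.3773, 0.0049]), (3693, 'ctr', 505.4, 374.3, 'size', 46.1, 70.1, 'longdir', 79.6, 'z95', np.float64(0.0138))) ink (array([0.3864, 0.2945, 0.0094]), (2529, 'ctr', 387.9, 297.1, 'size', 19.6, 72.1, 'longdir', 45.1, 'z95', np.float64(0.0101)))
```

Emit:
carry_out(steps=[[[0.6,-0.1,0,0,0,0,0.9],[1.6,-0.3,0,0,0,0,0.9],[2.7,-0.5,0,0,0,0,0.9],[3.8,-0.7,0,0,0,0,0.9],[4.9,-0.9,0,0,0,0,0.9],[5.6,-1.1,0,0,0,0,0.9],[6,-1.14,0,0,0,0,0.9],[6,-1.14,0,0,0,0,0.9]]])

```text
time: 8.72
tool_pos: [0.605, -0.1858, 0.0812]
tcp_rot: [-3.141, 0.0, 3.137]
contact_force: [-0.6, -0.7, -0.8]
width: 0.0262
gripper_force: 25.0
```

Emit:
carry_out(steps=[[[0,0,-0.4,0,0,0,0.9],[0,0,-1.2,0,0,0,0.9],[0,0,-1.9,0,0,0,0.9],[0,0,-2.3,0,0,0,0.9],[0,0,-2.5,0,0,0,0.9],[0,0,-2.58,0,0,0,0.9],[0,0,-2.62,0,0,0,0.9],[0,0,-2.62,0,0,0,0.9]]])

```text
time: 9.38
tool_pos: [0.6037, -0.186, 0.0163]
tcp_rot: [-3.141, 0.001, 3.136]
contact_force: [0.8, 0.2, -0.5]
width: 0.0263
gripper_force: 25.0
```

Emit:
carry_out(steps=[[[0,0,-0.03,0,0,0,0.9],[0,0,-0.03,0,0,0,0.9],[0,0,-0.03,0,0,0,0.65],[0,0,-0.03,0,0,0,0.5],[0,0,-0.03,0,0,0,0.4],[0,0,-0.03,0,0,0,0.4],[0,0,0.5,0,0,0,0.4],[0,0,1.5,0,0,0,0.4]]])

```text
time: 10.05
tool_pos: [0.6013, -0.185, 0.051]
tcp_rot: [3.141, -0.006, 3.136]
contact_force: [0.4, 0.6, 0.1]
width: 0.051
gripper_force: 0.0
```

Emit:
carry_out(steps=[[[0,0,1.4,0,0,0,0.4],[0,0,2.7,0,0,0,0.4],[-0.8,-0.3,2.7,0,0,0,0.4],[-2.2,-0.9,2.7,0,0,0,0.4],[-3.6,-1.5,2.7,0,0,0,0.4],[-5,-2.1,2.7,0,0,0,0.4],[-6.4,-2.7,2.7,0,0,0,0.4],[-7.8,-3.3,2.7,0,0,0,0.4]]])

```text
time: 10.72
tool_pos: [0.4069, -0.2689, 0.1215]
tcp_rot: [-3.141, 0.001, 3.136]
contact_force: [0.2, -1.1, 0.5]
width: 0.0511
gripper_force: 0.0
```

Emit:
carry_out(steps=[[[-1,-0.4,0,0,0,0,0.4],[-1.7,-0.7,0,0,0,0,0.4],[-1.7,-0.7,0,0,0,0,0.4],[-1.7,-0.7,0,0,0,0,0.4],[-1.7,-0.7,0,0,0,0,0.4]]])

```text
time: 11.13
tool_pos: [0.3673, -0.2854, 0.1211]
tcp_rot: [-3.141, 0.001, 3.137]
contact_force: [1.0, 0.6, 0.1]
width: 0.0517
gripper_force: 0.0
```

```bash
python3 - <<'E'
from h import *
s=state();W=look('wrist','w5');print(s['tool_pos'],s['tcp_rot'],s['qpos'])
print('jar',top(W,.3654,-.2845))
D=look('side','d5');S=look('scene','s5')
for n,w in (('sc',S),('sd',D)):
    for x,y in((.607,.001),(.6035,-.1855)): print(n,top(w,x,y,.048,.075,.022))
cv2.imwrite('pics/c5.png',np.hstack([W['im'],cv2.resize(D['im'][180:285,290:400],(440,420))])[::1,:,::-1][:, :1000])
i=cv2.imread('pics/c5.png'); cv2.imwrite('pics/c5.png',cv2.resize(i,(800,336)))
E
```

```text
[ 0.36729055 -0.28538511  0.1211224 ] [-3.14129281e+00  1.26897284e-03  3.13745892e+00] [ 0.06342001  0.13556897  0.57559534  1.96483098 -0.0848645   1.06315886
  2.24271728]
jar (956, ((365.27392578125, -284.6119689941406), (23.75726318359375, 24.313955307006836), 89.11468505859375), np.float64(0.061))
sc (73, ((603.824462890625, 1.7411832809448242), (24.86857795715332, 20.62421417236328), 26.128087997436523), np.float64(0.0661))
sc (46, ((601.3590087890625, -191.00543212890625), (23.93876838684082, 12.021273612976074), 3.424880027770996), np.float64(0.0651))Traceback (most recent call last):
  File "<stdin>", line 6, in <module>
  File "h.py", line 33, in top
    return len(q),cv2.minAreaRect((q[:,:2]*1000).astype(np.float32)),np.percentile(q[:,2],95).round(4)
                                                                     ~~~~~~~~~~~~~^^^^^^^^^^^
    return _quantile_unchecked(
        a, q, axis, out, overwrite_input, method, keepdims, weights)
    return _ureduce(a,
                    func=_quantile_ureduce_func,
    ...<5 lines>...
                    overwrite_input=overwrite_input,
                    method=method)
    r = func(a, **kwargs)
    result = _quantile(arr,
                       quantiles=q,
    ...<2 lines>...
                       out=out,
                       weights=wgt)
    slices_having_nans = np.isnan(arr[-1, ...])
                                  ~~~^^^^^^^^^
IndexError: index -1 is out of bounds for axis 0 with size 0
```

Jar tops at 0.065–0.066 show that pink and yellow are seated; the arm hides the side view here. The blue jar is at (0.365, -0.2845), right under the tool, so I'll pick it.

Emit:
carry_out(steps=[[[-0.05,0,-0.8,0,0,0,0.4],[-0.05,0,-1.9,0,0,0,0.4],[-0.05,0,-3,0,0,0,0.4],[-0.05,0,-3.9,0,0,0,0.4],[-0.05,0,-4.4,0,0,0,0.4],[-0.05,0,-4.4,0,0,0,0.4],[-0.05,0,-4.4,0,0,0,0.7],[-0.05,0,-4.4,0,0,0,0.8]]])

```text
time: 11.95
tool_pos: [0.3656, -0.286, 0.0113]
tcp_rot: [-3.141, 0.001, 3.137]
contact_force: [-0.3, -0.9, 0.8]
width: 0.0274
gripper_force: 0.0
```

Emit:
carry_out(steps=[[[0,0,0,0,0,0,0.9],[0,0,0,0,0,0,0.9],[0,0,0,0,0,0,0.9],[0,0,0,0,0,0,0.9],[0,0,0.4,0,0,0,0.9],[0,0,1.4,0,0,0,0.9],[0,0,2.6,0,0,0,0.9],[0,0,3.6,0,0,0,0.9]]])

```text
time: 12.62
tool_pos: [0.3641, -0.286, 0.1024]
tcp_rot: [-3.141, -0.001, 3.135]
contact_force: [0.6, 0.9, -0.1]
width: 0.0256
gripper_force: 24.7
```

Emit:
carry_out(steps=[[[0.3,0.7,0,0,0,0,0.9],[0.8,1.8,0,0,0,0,0.9],[1.4,3.1,0,0,0,0,0.9],[2,4.4,0,0,0,0,0.9],[2.6,5.7,0,0,0,0,0.9],[3.2,7,0,0,0,0,0.9],[3.8,8.3,0,0,0,0,0.9],[4.4,9.5,0,0,0,0,0.9]]])

```text
time: 13.28
tool_pos: [0.4749, -0.0463, 0.1013]
tcp_rot: [3.142, 0.0, 3.136]
contact_force: [-0.4, -0.9, -0.3]
width: 0.0257
gripper_force: 24.7
```

Emit:
carry_out(steps=[[[0.6,1.3,0,0,0,0,0.9],[1.2,2.6,0,0,0,0,0.9],[1.8,3.9,0,0,0,0,0.9],[2.4,5.2,0,0,0,0,0.9],[3,6.5,0,0,0,0,0.9],[3.6,7.8,0,0,0,0,0.9],[4.2,9,0,0,0,0,0.9],[4.4,9.45,0,0,0,0,0.9]]])

```text
time: 13.95
tool_pos: [0.5852, 0.1939, 0.1009]
tcp_rot: [3.14, 0.0, 3.142]
contact_force: [-0.5, 0.4, 0.1]
width: 0.0258
gripper_force: 24.7
```

Emit:
carry_out(steps=[[[0,0,-0.1,0,0,0,0.9],[0,0,-0.8,0,0,0,0.9],[0,0,-1.4,0,0,0,0.9],[0,0,-1.6,0,0,0,0.9],[0,0,-1.6,0,0,0,0.9]]])

```text
time: 14.37
tool_pos: [0.5834, 0.1862, 0.0592]
tcp_rot: [-3.139, -0.003, 3.135]
contact_force: [0.1, -0.6, 0.2]
width: 0.0258
gripper_force: 24.7
```

```bash
python3 - <<'E'
from h import *
s=state();print(s['tool_pos'],s['tcp_rot'],s['width'],s['gripper_force'],s['contact_force'],s['qpos'])
D=look('side','d6');S=look('scene','s6')
for w in (S,D):
    P=cloud(w,w['d']);print(ring(w,.585,.188))
    for x,y in((.607,.001),(.6035,-.1855)):
        q=P[(np.hypot(P[...,0]-x,P[...,1]-y)<.025)&(P[...,2]>.05)&(P[...,2]<.08)]
        print(len(q), q.mean(0).round(4), np.percentile(q[:,2],95).round(4))
def crop(im,u,v,r=50): return cv2.resize(im[v-r:v+r,u-r:u+r],(400,400),interpolation=cv2.INTER_CUBIC)
cv2.imwrite('pics/c6.png',np.hstack([crop(S['im'],250,165),crop(D['im'],310,190)])[:,:,::-1])
E
```

```text
[0.58341101 0.18617855 0.05923206] [-3.13944806e+00 -3.09193327e-03  3.13484646e+00] 0.025781087233071476 24.688626187853515 [ 0.10860174 -0.58157639  0.20381933] [-0.53941889  0.49979055  0.2374755   1.6202925  -0.12988252  1.04073753
  1.30031162]
(70, array([0.5847, 0.186 ]))
64 [6.013e-01 5.000e-04 6.130e-02] 0.0662
79 [ 0.5991 -0.187   0.0608] 0.0655
(71, array([0.5873, 0.1866]))
65 [6.032e-01 5.000e-04 6.220e-02] 0.0686
76 [ 0.6003 -0.1889  0.0631] 0.0687
```

View pics/c6.png

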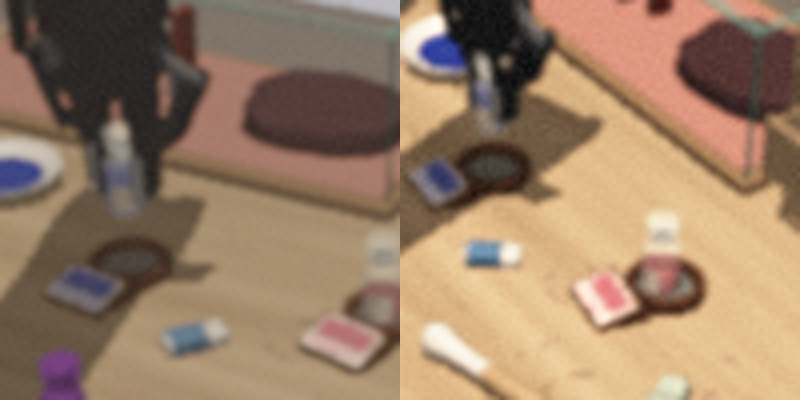

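Pink stands upright in its stand, at crop (660,265) on the right. Blue hangs above its own stand, at crop (130,262) on the left. I'll lower and release it.

Emit:
carry_out(steps=[[[0.05,0.05,-0.6,0,0,0,0.9],[0.05,0.05,-1.2,0,0,0,0.9],[0.05,0.05,-1.6,0,0,0,0.9],[0.05,0.05,-1.78,0,0,0,0.9],[0.05,0.05,-1.83,0,0,0,0.9],[0.05,0.05,-1.83,0,0,0,0.9]]])

```text
time: 14.97
tool_pos: [0.5864, 0.189, 0.0156]
tcp_rot: [-3.142, 0.001, 3.136]
contact_force: [-0.1, -0.4, -0.5]
width: 0.0258
gripper_force: 24.5
```

Emit:
carry_out(steps=[[[0,0,-0.03,0,0,0,0.9],[0,0,-0.03,0,0,0,0.9],[0,0,-0.03,0,0,0,0.65],[0,0,-0.03,0,0,0,0.5],[0,0,-0.03,0,0,0,0.4],[0,0,-0.03,0,0,0,0.4],[0,0,0.5,0,0,0,0.4],[0,0,1.5,0,0,0,0.4]]])

```text
time: 15.63
tool_pos: [0.5837, 0.1885, 0.0502]
tcp_rot: [-3.139, -0.006, 3.136]
contact_force: [-0.3, 0.5, 0.4]
width: 0.0512
gripper_force: 0.0
```

Emit:
carry_out(steps=[[[0,0,1.4,0,0,0,0.4],[0,0,2.7,0,0,-3,0.4],[-0.6,-0.9,2.7,0,0,-10,0.4],[-1.4,-2,2.7,0,0,-17,0.4],[-2.2,-3.1,2.7,0,0,-24,0.4],[-3,-4.2,2.7,0,0,-31,0.4],[-3.7,-5.3,2.7,0,0,-38,0.4],[-4.4,-6.4,2.7,0,0,-45,0.4]]])

```text
time: 16.3
tool_pos: [0.4751, 0.0282, 0.1207]
tcp_rot: [3.14, -0.0, 2.345]
contact_force: [1.1, -0.8, 0.1]
width: 0.0509
gripper_force: 0.0
```

Emit:
carry_out(steps=[[[-0.6,-0.9,0,0,0,-7,0.4],[-1.1,-1.5,0,0,0,-14,0.4],[-1.1,-1.5,0,0,0,-21,0.4],[-1.1,-1.5,0,0,0,-28,0.4],[-1.1,-1.5,0,0,0,-32,0.4],[-1.1,-1.5,0,0,0,-32,0.4],[-1.1,-1.5,0,0,0,-32,0.4]]])

```text
time: 16.88
tool_pos: [0.4487, -0.0082, 0.1205]
tcp_rot: [3.141, -0.0, 1.795]
contact_force: [0.2, -0.4, -0.4]
width: 0.0512
gripper_force: 0.0
```

```bash
python3 - <<'E'
from h import *
s=state();print(s['tool_pos'],s['tcp_rot'],s['width'],s['qpos'])
W=look('wrist','w7')
D=look('side','d7');S=look('scene','s7')
for w in (S,D):
    P=cloud(w,w['d'])
    q=P[(np.hypot(P[...,0]-.585,P[...,1]-.188)<.025)&(P[...,2]>.05)&(P[...,2]<.08)]
    print(len(q), q.mean(0).round(4), np.percentile(q[:,2],95).round(4))
P=cloud(W,W['d']); m=(np.hypot(P[...,0]-.448,P[...,1]+.0094)<.07)&(P[...,2]>.004)&(P[...,2]<.035)
n,L,st,_=cv2.connectedComponentsWithStats(m.astype(np.uint8)); l=1+np.argmax(st[1:,4]); Q=P[L==l]
print(len(Q),cv2.minAreaRect((Q[:,:2]*1000).astype(np.float32)))
E
```

```text
[ 0.4487343  -0.00818284  0.12050398] [ 3.14065333e+00 -3.56332660e-04  1.79491185e+00] 0.05120289962823557 [-0.53890384  0.09440651  0.51740706  2.00173348 -0.05416519  1.05752809
  0.22727867]
61 [0.5828 0.1865 0.0605] 0.0657<stdin>:8: RuntimeWarning: Mean of empty slice.
  ret = um.true_divide(
Traceback (most recent call last):
IndexError: index -1 is out of bounds for axis 0 with size 0
```

View pics/w7.png

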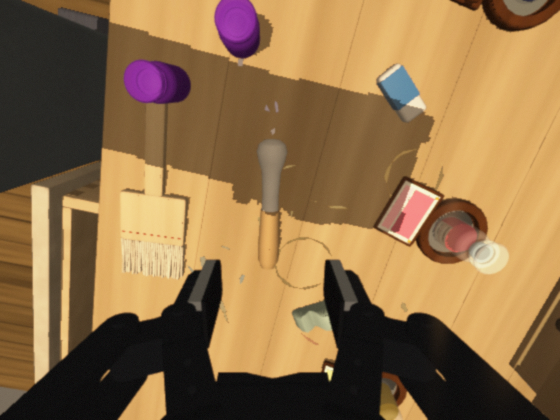

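The pestle lies vertically in the image with its middle at (269,205), so it is aligned with the grip. I'll measure it from this second place.

```bash
python3 - <<'E'
from h import *
W=dict(np.load('w7.npz'))
P=cloud(W,W['d']); m=(np.hypot(P[...,0]-.448,P[...,1]+.0094)<.07)&(P[...,2]>.004)&(P[...,2]<.035)
n,L,st,_=cv2.connectedComponentsWithStats(m.astype(np.uint8)); l=1+np.argmax(st[1:,4]); Q=P[L==l]
print(len(Q),cv2.minAreaRect((Q[:,:2]*1000).astype(np.float32)), np.percentile(Q[:,2],98))
q=Q[abs(Q[:,1]+.0094)<.008]; print('middle',q.min(0),q.max(0))
E
```

```text
2635 ((448.8037109375, -9.540767669677734), (23.646398544311523, 112.21580505371094), 12.443058967590332) 0.023040137740412595
middle [ 0.43882251 -0.01733292  0.01020505] [ 0.45587532 -0.00146467  0.0207051 ]
```

Emit:
carry_out(steps=[[[0,-0.05,-0.8,0,0,0,0.4],[0,-0.05,-1.9,0,0,0,0.4],[0,-0.05,-3,0,0,0,0.4],[0,-0.05,-4,0,0,0,0.4],[0,-0.05,-4.5,0,0,0,0.4],[0,-0.05,-4.6,0,0,0,0.4],[0,-0.05,-4.6,0,0,0,0.7],[0,-0.05,-4.6,0,0,0,0.85]]], newtons=60)

```text
time: 17.7
tool_pos: [0.4491, -0.0096, 0.0055]
tcp_rot: [3.141, 0.0, 1.793]
contact_force: [0.5, -0.4, 0.5]
width: 0.028
gripper_force: 0.0
```

Emit:
carry_out(steps=[[[0,0,0,0,0,0,1],[0,0,0,0,0,0,1],[0,0,0,0,0,0,1],[0,0,0,0,0,0,1],[0,0,0,0,0,0,1]]])

```text
time: 18.12
tool_pos: [0.4497, -0.0094, 0.0061]
tcp_rot: [3.139, -0.0, 1.793]
contact_force: [-1.0, -1.0, 7.3]
width: 0.015
gripper_force: 60.1
```

Emit:
carry_out(steps=[[[0,0,0.4,0,0,0,1],[0,0,1.4,0,0,0,1],[0,0,2.4,0,0,0,1],[0,0,3,0,0,0,1],[0.1,-0.7,3,0,0,0,1],[0.3,-1.8,3,0,0,0,1],[0.5,-3,3,0,0,-1,1],[0.7,-4.2,3,0,0,-2,1]]])

```text
time: 18.78
tool_pos: [0.4663, -0.1152, 0.081]
tcp_rot: [3.14, -0.0, 1.758]
contact_force: [0.7, -0.5, -0.8]
width: 0.0153
gripper_force: 58.9
```

```bash
python3 - <<'E'
from h import *
for n in('scene0','side0','s5'):
    W=dict(np.load(n+'.npz'));P=cloud(W,W['d'])
    m=(np.hypot(P[...,0]-.511,P[...,1]+.361)<.075)&(P[...,2]>.0025)&(P[...,2]<.03)&(W['d']>0)
    k,L,st,_=cv2.connectedComponentsWithStats(m.astype(np.uint8)); l=1+np.argmax(st[1:,4]); Q=P[L==l]
    print(n,len(Q),cv2.minAreaRect((Q[:,:2]*1000).astype(np.float32)), Q[:,2].max())
E
```

```text
scene0 876 ((511.91064453125, -362.1754150390625), (53.73463439941406, 105.13292694091797), 6.7105326652526855) 0.021631550959836487
side0 1262 ((520.6882934570312, -359.30145263671875), (120.83406066894531, 145.43478393554688), 3.6939666271209717) 0.02473062225010646
s5 871 ((511.74359130859375, -362.4333801269531), (53.24614715576172, 105.10005950927734), 6.176708221435547) 0.02147425480861092
```

Emit:
carry_out(steps=[[[0.2,-1.2,0,0,0,-1,1],[0.5,-2.6,0,0,0,-2,1],[0.8,-4,0,0,0,-3,1],[1,-5.4,0,0,0,-4,1],[1.3,-6.8,0,0,0,-4,1],[1.5,-8.2,0,0,0,-4,1],[1.7,-9.4,0,0,0,-4,1],[1.8,-9.9,0,0,0,-4,1]]])

```text
time: 19.45
tool_pos: [0.5098, -0.3671, 0.081]
tcp_rot: [-3.141, 0.003, 1.684]
contact_force: [-1.9, 0.6, -0.8]
width: 0.0152
gripper_force: 58.9
```

Emit:
carry_out(steps=[[[0,0,-0.4,0,0,0,1],[0,0,-1,0,0,0,1],[0,0,-1,0,0,0,1]]])

```text
time: 19.7
tool_pos: [0.5097, -0.3596, 0.052]
tcp_rot: [-3.138, -0.004, 1.688]
contact_force: [-0.5, 1.4, -2.5]
width: 0.0149
gripper_force: 59.0
```

```bash
python3 - <<'E'
from h import *
s=state();print(s['tool_pos'],s['tcp_rot'],s['width'],s['gripper_force'],s['contact_force'],s['qpos'])
W=look('wrist','w8');S=look('scene','s8')
P=cloud(W,W['d']); 
for lo,hi in((.0025,.024),(.03,.085)):
    m=(np.hypot(P[...,0]-.5115,P[...,1]+.362)<.075)&(P[...,2]>lo)&(P[...,2]<hi)&(W['d']>0); m[300:,:]=0
    k,L,st,_=cv2.connectedComponentsWithStats(m.astype(np.uint8)); l=1+np.argmax(st[1:,4]); Q=P[L==l]
    print(len(Q),cv2.minAreaRect((Q[:,:2]*1000).astype(np.float32)),np.percentile(Q[:,2],[2,50,98]))
i=np.hstack([cv2.resize(W['im'],(480,360)),cv2.resize(S['im'][200:300,375:475],(320,360))]); cv2.imwrite('pics/c8.png',i[:,:,::-1])
E
```

```text
[ 0.50973062 -0.35962698  0.05203005] [-3.13819806 -0.00373038  1.68836019] 0.014940244541163293 58.96221041679382 [-0.47694417  1.36151851 -2.49971493] [ 0.11967536  0.59353092  0.62027455  1.60398014 -0.37947353  1.07245208
  0.96196395]
4155 ((510.69879150390625, -349.663330078125), (49.84476852416992, 81.5712890625), 6.954189777374268) [0.00296615 0.00449814 0.01921267]
7026 ((511.2684020996094, -337.3006591796875), (67.4378890991211, 41.448707580566406), 83.81231689453125) [0.0574975  0.06484115 0.08270507]
```

View pics/c8.png

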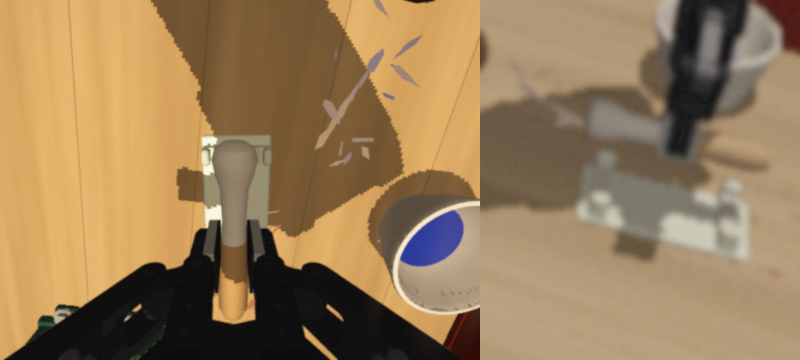

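The pestle hangs along the rest, with its head between the horns at (236,150). The bowl stands at (430,260), so I'll check its clearance before lowering.

```bash
python3 - <<'E'
from h import *
W=dict(np.load('w8.npz'));P=cloud(W,W['d']);P2=cloud(dict(np.load('s5.npz')),np.load('s5.npz')['d'])
for Q in(P[:300],P2):
    q=Q[(Q[...,0]>.545)&(Q[...,0]<.72)&(Q[...,1]<-.29)&(Q[...,1]>-.5)&(Q[...,2]>.02)&(Q[...,2]<.1)]; print(len(q),q.min(0),q.max(0), q[np.argmin(q[:,0])])
E
```

```text
4194 [ 0.61226116 -0.38240286  0.02000223] [ 0.68922068 -0.32304029  0.04996489] [ 0.61226116 -0.36502063  0.04616857]
764 [ 0.61135178 -0.49996602  0.02001993] [ 0.71999415 -0.33400047  0.08053856] [ 0.61135178 -0.36550372  0.04850611]
```

Emit:
carry_out(steps=[[[0,0,-0.3,0,0,0,1],[0,0,-0.8,0,0,0,1],[0,0,-1.2,0,0,0,1],[0,0,-1.4,0,0,0,1],[0,0,-1.47,0,0,0,1],[0,0,-1.5,0,0,0,1],[0,0,-1.5,0,0,0,1]]])

```text
time: 20.38
tool_pos: [0.5104, -0.3609, 0.0182]
tcp_rot: [-3.141, -0.003, 1.688]
contact_force: [-6.8, 8.3, 16.3]
width: 0.015
gripper_force: 61.3
```

Contact at the expected height. I'll release, rise and head for the ink stick.

Emit:
carry_out(steps=[[[0,0,0.03,0,0,0,1],[0,0,0.03,0,0,0,1],[0,0,0.03,0,0,0,0.8],[0,0,0.03,0,0,0,0.6],[0,0,0.03,0,0,0,0.45],[0,0,0.03,0,0,0,0.45],[0,0,0.6,0,0,0,0.45],[0,0,1.6,0,0,0,0.45]]])

```text
time: 21.05
tool_pos: [0.5093, -0.3607, 0.0555]
tcp_rot: [-3.137, -0.003, 1.688]
contact_force: [-0.6, 0.5, 0.6]
width: 0.0469
gripper_force: 0.0
```

Emit:
carry_out(steps=[[[0,0,1.4,0,0,0,0.45],[0,0,2.8,0,0,0,0.45],[-0.1,0.8,2.8,0,0,-3,0.45],[-0.3,2.2,2.8,0,0,-6,0.45],[-0.6,3.7,2.8,0,0,-9,0.45],[-0.9,5.2,2.8,0,0,-12,0.45],[-1.2,6.7,2.8,0,0,-15,0.45],[-1.5,8.2,2.8,0,0,-18,0.45]]])

```text
time: 21.72
tool_pos: [0.473, -0.1557, 0.1281]
tcp_rot: [3.141, -0.0, 1.37]
contact_force: [0.4, 0.0, -0.0]
width: 0.0469
gripper_force: 0.0
```

```bash
python3 - <<'E'
from h import *
s=state();print(s['tool_pos'],s['tcp_rot'],s['width'])
for n in('scene','side'):
    W=look(n,n[:2]+'9');P=cloud(W,W['d'])
    m=(np.hypot(P[...,0]-.5115,P[...,1]+.362)<.075)&(P[...,2]>.0245)&(P[...,2]<.05)&(W['d']>0)
    k,L,st,_=cv2.connectedComponentsWithStats(m.astype(np.uint8)); l=1+np.argmax(st[1:,4]); Q=P[L==l]
    print(n,len(Q),cv2.minAreaRect((Q[:,:2]*1000).astype(np.float32)), Q.mean(0),Q[:,2].max())
    if n=='scene': i=W['im'][205:305,375:505]; cv2.imwrite('pics/c9.png',cv2.resize(i,(780,600),interpolation=cv2.INTER_CUBIC)[:,:,::-1])
E
```

```text
[ 0.47300994 -0.15568356  0.12812477] [ 3.14066685e+00 -4.73222420e-04  1.37042405e+00] 0.04694910226580238
scene 364 ((509.1165771484375, -361.8577575683594), (18.713865280151367, 110.7380142211914), 8.568475723266602) [ 0.50700511 -0.36182622  0.02998502] 0.0386626604128916
side 347 ((508.2184753417969, -361.99822998046875), (22.528783798217773, 112.29403686523438), 4.860943794250488) [ 0.50813023 -0.36413753  0.0316548 ] 0.03971675428240031
```

View pics/c9.png

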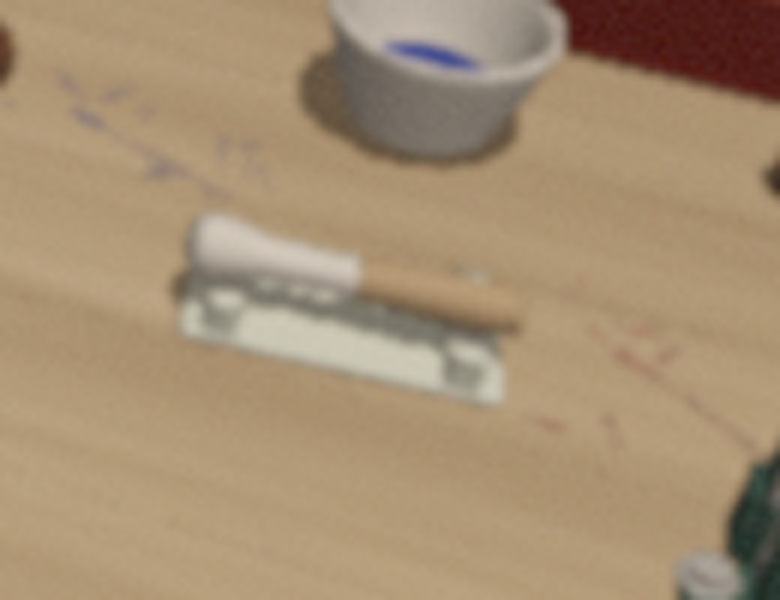

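The pestle lies level along its rest, from its head at (215,245) to its grip end at (515,315). Its centre is (0.509, -0.362), about 2 mm off. On to the ink stick.

Emit:
carry_out(steps=[[[-0.1,0.8,0,0,0,-3,0.45],[-0.3,2.2,0,0,0,-7,0.45],[-0.6,3.7,0,0,0,-11,0.45],[-0.9,5.2,0,0,0,-15,0.45],[-1.2,6.7,0,0,0,-19,0.45],[-1.5,8.2,0,0,0,-23,0.45],[-1.8,9.7,0,0,0,-27,0.45],[-2.1,11.2,0,0,0,-31,0.45]]])

```text
time: 22.48
tool_pos: [0.4209, 0.1243, 0.1285]
tcp_rot: [3.141, -0.002, 0.828]
contact_force: [1.8, 0.2, 0.5]
width: 0.047
gripper_force: 0.0
```

Emit:
carry_out(steps=[[[-0.3,1.5,0,0,0,-2,0.45],[-0.6,3,0,0,0,-2,0.45],[-0.9,4.5,0,0,0,-2,0.45],[-1.2,6,0,0,0,-2,0.45],[-1.35,7,0,0,0,-2,0.45],[-1.35,7,0,0,0,-2,0.45],[-1.35,7,0,0,0,-2,0.45],[-1.35,7,0,0,0,-2,0.45]]])

```text
time: 23.15
tool_pos: [0.388, 0.2969, 0.1278]
tcp_rot: [3.141, -0.0, 0.796]
contact_force: [0.5, -0.6, 0.7]
width: 0.0471
gripper_force: 0.0
```

```bash
python3 - <<'E'
from h import *
s=state();print(s['tool_pos'],s['tcp_rot'],s['qpos'])
W=look('wrist','w10');P=cloud(W,W['d'])
for nm,x,y,lo in(('ink',.388,.297,.004),('rest',.505,.374,.0028)):
    m=(np.hypot(P[...,0]-x,P[...,1]-y)<.055)&(P[...,2]>lo)&(P[...,2]<.03)&(W['d']>0)
    k,L,st,_=cv2.connectedComponentsWithStats(m.astype(np.uint8)); l=1+np.argmax(st[1:,4]); Q=P[L==l]
    print(nm,len(Q),cv2.minAreaRect((Q[:,:2]*1000).astype(np.float32)), np.percentile(Q[:,2],[50,95]))
E
```

```text
[0.38798524 0.29692562 0.1277628 ] [ 3.14099048e+00 -2.58735652e-04  7.96342212e-01] [-1.06925612  0.17431258  0.39024956  1.89363634 -0.07394312  1.08731607
 -1.4244026 ]
ink 1741 ((388.3609313964844, 297.26080322265625), (72.23139953613281, 18.842561721801758), 44.96000671386719) [0.00902015 0.01028104]
rest 4682 ((505.6708984375, 374.07763671875), (67.79829406738281, 45.87120819091797), 79.66117095947266) [0.00453678 0.01342126]
```

View pics/w10.png

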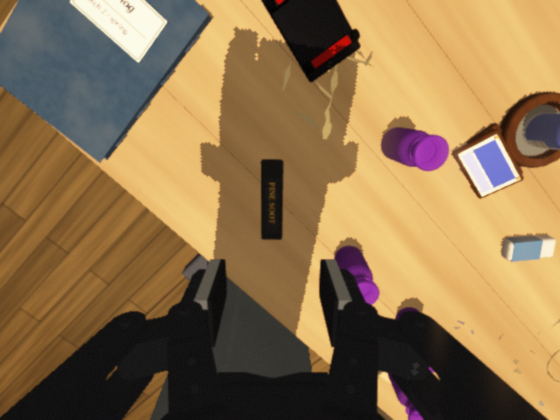

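The ink stick is aligned with the grip at (272,200), at (0.388, 0.297) and 45°. Its rest is at (0.5055, 0.374) and 79.6°. I'll pick it now.

Emit:
carry_out(steps=[[[0,0,-0.9,0,0,0,0.45],[0,0,-2.2,0,0,0,0.45],[0,0,-3.4,0,0,0,0.45],[0,0,-4.3,0,0,0,0.45],[0,0,-4.8,0,0,0,0.45],[0,0,-4.95,0,0,0,0.45],[0,0,-4.95,0,0,0,0.6],[0,0,-4.95,0,0,0,0.8]]], newtons=30)

```text
time: 23.87
tool_pos: [0.3882, 0.2976, 0.0045]
tcp_rot: [3.141, -0.001, 0.796]
contact_force: [0.4, 0.8, 0.4]
width: 0.0241
gripper_force: 0.0
```

Emit:
carry_out(steps=[[[0,0,0,0,0,0,1],[0,0,0,0,0,0,1],[0,0,0,0,0,0,1],[0,0,0,0,0,0,1],[0,0,0,0,0,0,1]]])

```text
time: 24.28
tool_pos: [0.3882, 0.2984, 0.0048]
tcp_rot: [3.142, -0.002, 0.797]
contact_force: [-0.2, -1.0, 7.3]
width: 0.0176
gripper_force: 30.6
```

Emit:
carry_out(steps=[[[0,0,0.4,0,0,0,1],[0,0,1.3,0,0,0,1],[0,0,2,0,0,0,1],[0.3,0.2,2,0,0,5,1],[1,0.6,2,0,0,11,1],[1.9,1.2,2,0,0,18,1],[2.9,1.8,2,0,0,25,1],[3.9,2.5,2,0,0,31,1]]])

```text
time: 24.95
tool_pos: [0.4857, 0.3611, 0.0547]
tcp_rot: [3.141, -0.001, 1.345]
contact_force: [0.7, -0.3, -1.5]
width: 0.0178
gripper_force: 29.8
```

Emit:
carry_out(steps=[[[0.7,0.5,0,0,0,3.5,1],[0.8,0.58,0,0,0,3.5,1],[0.8,0.58,0,0,0,3.5,1],[0.8,0.58,0,0,0,3.5,1]]])

```text
time: 25.28
tool_pos: [0.5043, 0.3746, 0.0537]
tcp_rot: [-3.141, 0.001, 1.398]
contact_force: [0.4, -0.3, -0.5]
width: 0.0174
gripper_force: 29.8
```

```bash
python3 - <<'E'
from h import *
s=state();print(s['tool_pos'],s['tcp_rot'],s['width'],s['gripper_force'],s['contact_force'])
W=look('wrist','w11');P=cloud(W,W['d'])
for nm,lo,hi in(('ink',.035,.075),('rest',.0028,.03)):
    m=(np.hypot(P[...,0]-.5055,P[...,1]-.374)<.055)&(P[...,2]>lo)&(P[...,2]<hi)&(W['d']>0); m[290:]=0
    k,L,st,_=cv2.connectedComponentsWithStats(m.astype(np.uint8)); l=1+np.argmax(st[1:,4]); Q=P[L==l]
    print(nm,len(Q),cv2.minAreaRect((Q[:,:2]*1000).astype(np.float32)), np.percentile(Q[:,2],[2,50,98]))
E
```

```text
[0.50427543 0.37462026 0.05367999] [-3.14112287e+00  5.66392567e-04  1.39848816e+00] 0.017439387954342894 29.750201404094696 [ 0.44476865 -0.28165501 -0.48691997]
ink 4371 ((507.1138000488281, 387.9081726074219), (43.11026382446289, 42.72563552856445), 36.216529846191406) [0.05311243 0.05799504 0.07368052]
rest 3253 ((507.1039733886719, 380.9960021972656), (58.81983184814453, 45.793182373046875), 79.5206298828125) [0.00309705 0.00469629 0.01596392]
```

View pics/w11.png

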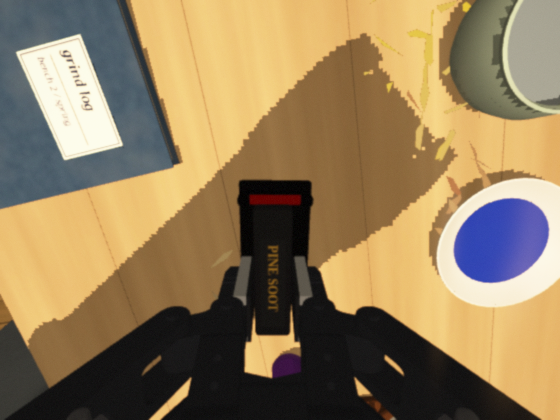

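The ink stick hangs centred over its rest, its end just short of the red pad at (275,200). I'm lowering it.

Emit:
carry_out(steps=[[[0,0,-0.3,0,0,0,1],[0,0,-0.8,0,0,0,1],[0,0,-1.2,0,0,0,1],[0,0,-1.38,0,0,0,1],[0,0,-1.44,0,0,0,1],[0,0,-1.47,0,0,0,1],[0,0,-1.47,0,0,0,1]]])

```text
time: 25.92
tool_pos: [0.5036, 0.3742, 0.0168]
tcp_rot: [-3.139, 0.002, 1.399]
contact_force: [-4.7, -2.7, 9.4]
width: 0.0176
gripper_force: 30.7
```

Contact at the right height. I'll release, rise and move aside for a last check.

Emit:
carry_out(steps=[[[0,0,0.02,0,0,0,1],[0,0,0.02,0,0,0,0.85],[0,0,0.02,0,0,0,0.7],[0,0,0.02,0,0,0,0.5],[0,0,0.02,0,0,0,0.5],[0,0,0.5,0,0,0,0.5],[0,0,1.6,0,0,0,0.5],[0,0,3,0,0,0,0.5]]])

```text
time: 26.58
tool_pos: [0.5032, 0.3738, 0.0907]
tcp_rot: [-3.138, 0.004, 1.4]
contact_force: [0.3, 0.3, 0.3]
width: 0.0427
gripper_force: 0.0
```

Emit:
carry_out(steps=[[[0,0,1.4,0,0,0,0.5],[0,0,2.9,0,0,0,0.5],[0,0,4.4,0,0,0,0.5],[-0.7,0.7,6,0,0,0,0.5],[-1.5,1.5,6,0,0,0,0.5],[-2.3,2.3,6,0,0,0,0.5],[-2.3,2.3,6,0,0,0,0.5],[-2.3,2.3,6,0,0,0,0.5]]])

```text
time: 27.25
tool_pos: [0.4452, 0.4345, 0.2427]
tcp_rot: [-3.141, -0.001, 1.404]
contact_force: [0.8, 0.3, 0.3]
width: 0.0429
gripper_force: 0.0
```

```bash
python3 - <<'E'
from h import *
s=state();print(s['time'],s['tool_pos'],s['width'],abs(s['qd']).max(),s['contact_force'])
I=[]
for n in('scene','side','wrist'):
    W=look(n,'f_'+n);P=cloud(W,W['d']);I.append(W['im'])
    for nm,x,y,lo,hi,r in(('ink',.5055,.374,.018,.03,.055),('pestle',.5115,-.362,.0245,.05,.075),('b',.585,.188,.05,.08,.025),('p',.607,.001,.05,.08,.025),('y',.6035,-.1855,.05,.08,.025)):
        Q=P[(np.hypot(P[...,0]-x,P[...,1]-y)<r)&(P[...,2]>lo)&(P[...,2]<hi)&(W['d']>0)]
        if len(Q)>20:
            c,sz,a=cv2.minAreaRect((Q[:,:2]*1000).astype(np.float32)); print(n,nm,len(Q),np.round([*c,*sz,a],1),np.percentile(Q[:,2],[50,98]).round(4))
f=lambda i,a,b,c,d:cv2.resize(i[a:b,c:d],(400,300),interpolation=cv2.INTER_CUBIC)
cv2.imwrite('pics/fin.png',np.vstack([np.hstack([f(I[0],150,255,140,280),f(I[1],140,245,215,355)]),np.hstack([f(I[0],150,255,270,410),f(I[1],180,285,270,410)])])[:,:,::-1])
E
```

```text
27.25 [0.44524718 0.43447705 0.24265345] 0.04286805151001303 0.04946986664516443 [0.81972883 0.29109933 0.34416039]
scene ink 110 [507.1 371.9  73.1  36.6  89.4] [0.0217 0.024 ]
scene pestle 363 [ 508.3 -361.8   18.6  111.2    6.9] [0.0303 0.0356]
scene b 59 [586.7 188.8  26.2  21.3  15.7] [0.0629 0.066 ]
scene p 66 [603.6   1.9  21.3  20.7  22.4] [0.0631 0.0662]
scene y 77 [ 601.9 -185.    22.4   20.8   51.8] [0.0633 0.0661]
side ink 88 [505.  372.2  33.6  73.7   2.1] [0.0234 0.0278]
side pestle 341 [ 503.8 -362.   111.3   42.9   88.4] [0.0318 0.0382]
side b 55 [585.8 186.3  27.8  21.   56. ] [0.0642 0.0695]
side p 62 [605.9   3.4  25.8  23.7  85.7] [0.0647 0.0692]
side y 79 [ 602.4 -186.3   24.5   21.3   55.4] [0.0648 0.0696]
wrist ink 863 [504.7 374.8  70.9  19.4  80. ] [0.0211 0.0227]
```

View pics/fin.png

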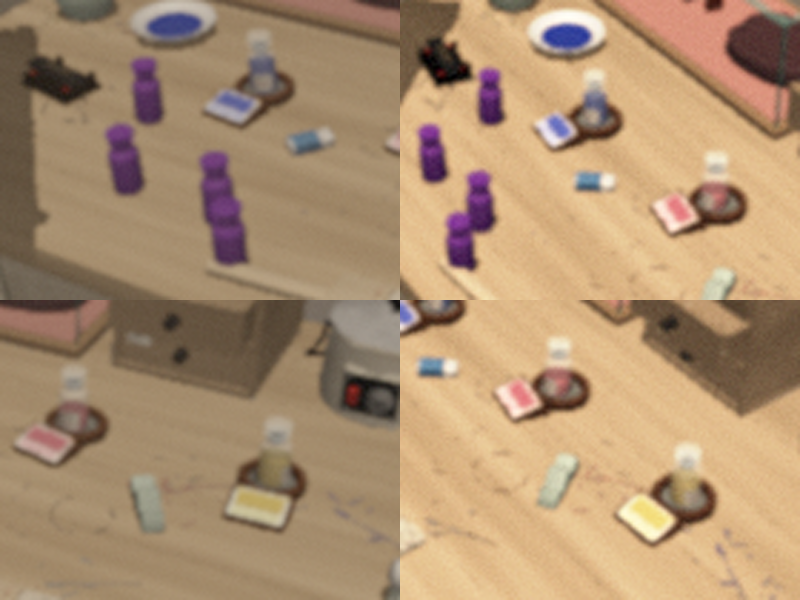

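Each jar stands upright in the stand of its own colour: blue at crop (262,65), pink at (75,395) and yellow at (277,455). The ink stick (0.505, 0.375, 80°) and the pestle lie on their rests, and the purple jars are untouched. I'll let the arm settle and hand in.

Emit:
carry_out(steps=[[[0,0,0,0,0,0,0.5],[0,0,0,0,0,0,0.5],[0,0,0,0,0,0,0.5],[0,0,0,0,0,0,0.5]]])

```text
time: 27.73
tool_pos: [0.4476, 0.4321, 0.2417]
tcp_rot: [-3.142, 0.0, 1.399]
contact_force: [-1.1, -0.6, 1.0]
width: 0.0424
gripper_force: 0.0
```

```bash
python3 -c "
from bench import *
print(close_job())"
```

```text
the job is handed in; nothing more can be done
None
```

I handed the job in at about 28 s of robot time: all three jars stand upright in their matching stands, the pestle and ink stick lie along their own rests, and nothing is held (`close_job` gave no verdict).

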